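Snap the closing cover onto the fortune box and hold it down

ROBOT

A 6-joint arm with a two-finger parallel gripper is mounted at the origin on the work surface. World frame = base frame: x ahead of the robot, y to its left, z up, the work surface at z = 0. Lengths are in mm, angles in rad, forces in N, time in s.
With the tool pointing down it reaches from about 350 to 875 mm from the base axis. Payload 4.2 kg.
Tool frame: the origin (TCP) lies between the finger pads; the fingertips stand 25 mm ahead of it and the grasp point (between the pads) lies 6 mm ahead of it; z points along the fingers, y is the line along which they close (so a half turn about z gives the same grasp; the last joint's range is limited). The gripper opens to 85 mm and grips with 20 to 120 N. Pads are 22 mm wide; open, the fingers measure 114 mm over their backs; the gripper's body (76 mm by 85 mm) begins 54 mm behind the grasp point. The pads swing forward as they close: fully open they stand 13 mm farther back than shut.
Start: joints at [-1.014, 0.385, 0.008, 0, -1.194, -0.259], TCP at [183.402, -597.464, 256.312] pointing down, gripper open.
Joint ranges: [-3.14, 3.14], [-1.21, 2.06], [-1.07, 1.41], [-3.16, 2.05], [-2.99, -0.16], [-3.1, 3.1]. Speed limits (rad/s): [2.79, 2.79, 3.14, 3.14, 3.14, 3.14].

INTERFACE

Orientations are given as a unit quaternion [x, y, z, w].
In Python, from bench import arm gives the robot as it stands.
- The arm moves only by the shell command python3 -m pendant 'ROWS'. ROWS is JSON, a list of rows, each a list of 7 numbers: the shift along the tool's x, y, z in m, then the turn, a rotation vector about the tool's x, y, z in degrees, then the finger opening in m, from 0 to 0.0854. In form: [[x, y, z, wx, wy, wz, fingers], ...]. A call has 1 to 12 rows; each row shifts and turns the commanded pose from where the row before left it, along the tool's axes as they then stand; what a row does not reach is not made up. A row lasts 1/10 s, in which the tool goes at most 50 mm and 8.59 degrees, less where a joint would pass 70% of its speed; a pose out of reach is approached as far as the arm can. A call is refused whole if a number of a shift passes 0.05 or a number of a turn 8.59, either way. A call with a gripper value outside its range is refused whole. The fingers move at their own pace and stop on an object; the grip force is fixed at half the most. Time passes only in rows, so rows that do not move let the fingers close. It gives the time, the measured TCP pose, the force, the opening and the grip force at its end, in the units of the state.
- arm.read_state(): the state, without advancing time (a new reading comes with each control period).
- arm.get_image(name): name is "scene" or "top" or "wrist"; returns a dict with "image" (480x640x3 uint8, red, green, blue), "fx", "fy", "cx", "cy" (pixels), "xyz" and "rotation" of the camera in the world. Camera axes: x right, y down, z forward; pixel columns grow to the right and rows downward; lengths in mm; the calibration is good to about 2 mm. A picture is of the moment at which its call begins. There is no depth.
- arm.job_done(): hands the job in; it is judged then, once.
The state is a dict: "clock": time; "joints": joint angles; "joint_vel": joint speeds; "joint_efforts": joint torques, N m; "position": TCP position; "ee_rot": TCP orientation; "contact_force": force on the tool from outside, world axes, zero at the start; "wrist_torque": the same for the moment, N m; "gripper_width": finger opening in mm; "grasp_force": force on a finger pad.
Only numpy, scipy, OpenCV 4.12 (cv2) and the standard library are available. Lean on these libraries where they do the work, as an engineer would, in place of code of your own. Each camera call takes 0.05 s, during which the arm holds its last target. There are 200 camera calls.

TASK

We are closing the shrine counter: pick up the red cover by its brass knob, fit its black plug into the round hand hole of the wooden fortune box, and press it down with the gripper until it snaps past the catches and sits flush and level on the collar. Then keep pushing it down firmly, though not with brute force, and finish like that, still pushing with the gripper and not letting go, so I can lock it. Leave the other things on the counter where they are.

Things in the scene. Friction and masses are not known exactly. Their poses are not given: they have to be found in the camera images.
- cover: Loose round cover, 64 mm tall, about 160 g, upright on the counter. Origin: centre of the foot's underside; z up its axis; yaw free. Black plug 0-28 mm up (foot 72 mm diameter, widening to an 85 mm bead 12.5-13.5 mm up, narrowing to a 73 mm neck from 20.5 mm up); red flange 104 mm diameter, 28-34 mm up; brass cylinder knob 30 mm diameter, 34-64 mm up, to grip from above.
- cover_seat (a point): Point on the cover's axis at the flange's underside, 28 mm above the foot (36 mm below the knob's top); it meets mouth when the cover is fully home. z up along the axis.
- fortune_box: Wooden fortune box, fixed, 200 mm (its x) by 220 mm (its y) by 150 mm high, dark metal corners; origin: centre of its underside, z up. In the middle of its top a round 91 mm hand hole with a dark metal collar. Four sprung ball catches sit in the hole's wall, 6 mm below the collar's top, 78 mm across facing ones.
- mouth (a point): Centre of the collar's top face, in the middle of the hand hole, 154 mm above the counter; z up. The plug meets the catches with the flange about 15 mm above this; the push needed peaks at roughly 8 to 18 N with it 11 to 13 mm above, then drops suddenly (the catches even pull the cover down) until the flange lands on the collar, where the force rises again.
- collar: Dark metal collar ring around the hand hole, part of the box, 112 mm outside, 92 mm inside, 4 mm high; the flange rests on it when home. Origin: centre of its underside, 150 mm above the counter.
- stamp: Bystander: dark wooden hand stamp, 32 mm diameter, 62 mm tall; origin at the centre of its underside.
- ink_pad: Bystander: blue ink pad, 60 x 45 x 16 mm; origin at the centre of its underside.
- plaques: Bystander: stack of small wooden plaques, 60 x 45 x 20 mm; origin at the centre of its underside.
- pen_cup: Bystander: wooden cup of pens, 68 mm diameter, 135 mm tall with pens; origin at the centre of its underside.
- bell: Bystander: brass counter bell, 70 mm diameter, 51 mm tall; origin at the centre of its underside.
- tea_cup: Bystander: blue ceramic tea cup, 72 mm diameter, 65 mm tall; origin at the centre of its underside.
- card_stack: Bystander: banded stack of yellow wish cards, 110 x 60 x 30 mm; origin at the centre of its underside.
Not all that is in view belongs to the job. Of the things that look like the cover, take the one that is farthest from the robot's base at the start.

How it is judged:
By the outcome, as a careful person would: the job done as asked, in the order asked, and still so for the second after the job is handed in, while the arm keeps its last pose, push and grip.
It also fails if it takes over 51 s, if anything falls off the work surface, if the arm or the gripper's body presses on something with over 40 N, if the wrist force passes 120 N, or if a joint passes its speed limit or range.

## Working session

There is one attempt and no reset: what is moved stays moved. The work goes in short steps, Python scripts to look and compute and a shell command to move; the robot and the scene stay as the last step left them, time stands still between calls to the robot, and variables do not carry over. Pictures are saved under pics/ and viewed, at most 10 in all, crops included, and the job is handed in when it is done.

```bash
mkdir -p pics; cat > h.py <<'E'
import numpy as np, cv2
from bench import arm
def snap(n,f):
    d=arm.get_image(n); cv2.imwrite('pics/'+f,d['image'][:,:,::-1]); 
    np.savez('pics/'+f[:-4]+'.npz',**d); return d
def ray(d,u,v,z):
    r=np.array(d['rotation']); r=r if r.shape==(3,3) else __import__('scipy.spatial.transform',fromlist=['Rotation']).Rotation.from_quat(r).as_matrix()
    w=r@np.array([(u-d['cx'])/d['fx'],(v-d['cy'])/d['fy'],1]); o=np.array(d['xyz'])
    return o+w*(z-o[2])/w[2]
E
python3 - <<'E'
from h import *
for n in('top','scene'):
    d=snap(n,n+'1.png'); print(n,d['xyz'],d['rotation'],d['fx'],d['cx'],d['cy'])
print(arm.read_state())
E
```

```text
top [ 376.75845774  -21.50123304 1714.83095094] [ 0.70883994 -0.70384702  0.02767737 -0.03713869] 530.6528747951361 313.9016765222151 246.1485784590726
scene [1274.62989704   70.26877787 1068.03725522] [ 0.64251616  0.69448354 -0.24111721 -0.21616681] 490.58342995667925 325.745150499831 236.5814985507823
{'clock': 0.1, 'joints': array([-1.01442321e+00,  3.85536713e-01,  6.77168543e-03, -4.14188573e-04,
       -1.19402481e+00, -2.58601840e-01]), 'joint_vel': array([ 0.00046804, -0.00378913,  0.00294319,  0.00160332, -0.00033689,
       -0.00022868]), 'joint_efforts': array([ 3.15331645e-04, -3.93318343e+01,  1.88930494e+01,  4.19785872e+00,
       -2.52928709e-03,  1.41151557e-07]), 'position': array([ 183.24766511, -597.0434239 ,  255.30317669]), 'ee_rot': array([-1.48260575e-01,  9.88947810e-01,  9.91423815e-04, -2.18286329e-04]), 'contact_force': array([ 0.25185617, -0.12899389,  0.6067467 ]), 'wrist_torque': array([-0.00365434, -0.00487255, -0.00950019]), 'grasp_force': 0.0, 'gripper_width': 85.64201497950533}
```

View pics/top1.png

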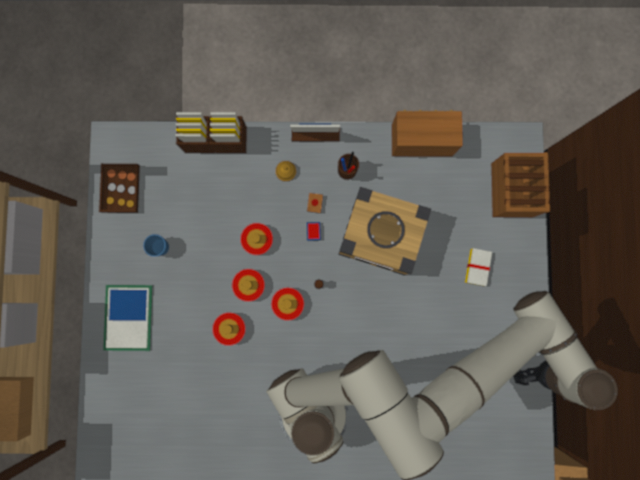

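View pics/scene1.png

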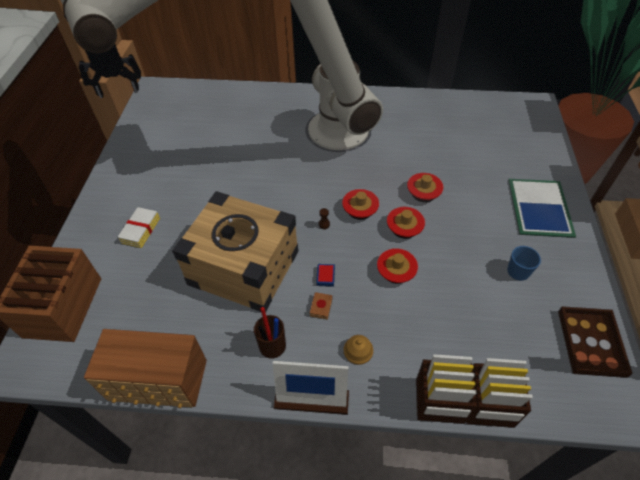

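The top view shows four red covers at (257,239), (248,285), (288,304) and (229,329), and the box hole at about (386,230). Image up is +x and left is +y. The cover at (257,239) looks farthest from the base. I'll measure it.

```bash
python3 - <<'E'
from h import *
for n in('top','scene'):
    d=np.load(f'pics/{n}1.npz'); im=d['image'][:,:,::-1].copy(); hsv=cv2.cvtColor(im,cv2.COLOR_BGR2HSV)
    h,s,v=cv2.split(hsv)
    m=(((h<5)|(h>174))&(s>180)&(v>120)).astype(np.uint8)
    for c in cv2.findContours(m,0,2)[0]:
        if cv2.contourArea(c)<250: continue
        hull=cv2.convexHull(c); (u,w),ax,_=cv2.fitEllipse(hull)
        P=ray(d,u,w,32); 
        pts=np.array([ray(d,*q[0],32)[:2] for q in hull]).astype(np.float32)
        cc,r=cv2.minEnclosingCircle(pts)
        print(n,round(u,1),round(w,1),P[:2].round(1),'encl',np.round(cc,1),round(r,1),'dist',np.hypot(*P[:2]).round(0))
d=np.load('pics/top1.npz'); im=d['image'][:,:,::-1]
cv2.imwrite('pics/c1.png',cv2.resize(im[170:290,320:450],None,fx=5,fy=4.9,interpolation=2))
d=np.load('pics/scene1.npz'); im=d['image'][:,:,::-1]
cv2.imwrite('pics/c2.png',cv2.resize(im[180:320,165:425],None,fx=3,fy=3,interpolation=2))
E
```

```text
top 228.6 328.5 [269.4 268.1] encl [269.2 267.9] 49.7 dist 380.0
top 287.4 303.5 [349.3  83.9] encl [349.4  84.2] 49.6 dist 359.0
top 248.0 284.7 [407.3 209.6] encl [407.4 209.7] 49.4 dist 458.0
top 256.3 238.6 [554.4 185.8] encl [554.1 185.9] 49.4 dist 585.0
scene 397.2 265.1 [553.2 184.6] encl [552.  184.8] 50.7 dist 583.0
scene 405.5 221.3 [406.  208.6] encl [405.3 208.3] 50.3 dist 456.0
scene 360.2 202.8 [347.7  82.6] encl [346.4  82.8] 49.8 dist 357.0
scene 425.0 185.7 [267.7 267.2] encl [266.7 267.2] 49.6 dist 378.0
```

View pics/c1.png

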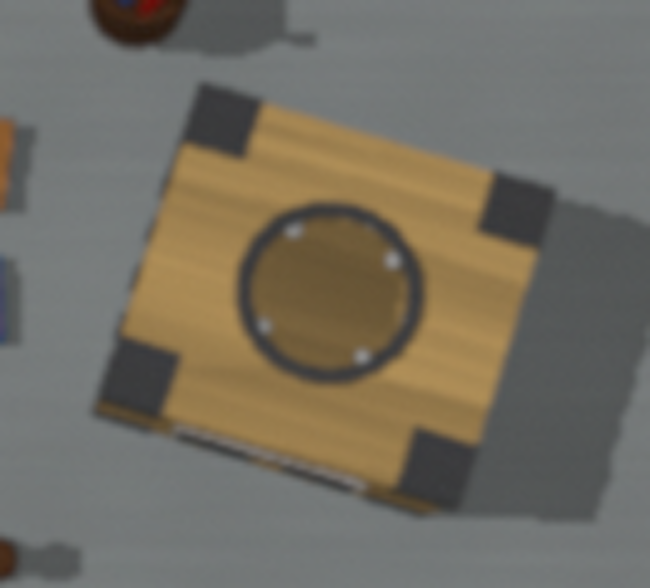

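View pics/c2.png

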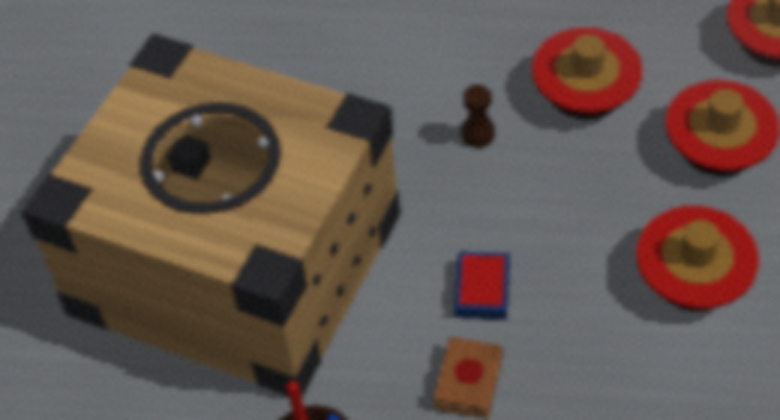

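The crops show the box hole empty: the collar is centred at about (386.2,229.6) in the top view, with four silver catches and nothing over the hole. The cover's surroundings are clear too. Next I'll fit the collar and work out the move to the cover.

```bash
python3 - <<'E'
from h import *
from scipy.spatial.transform import Rotation as R
for n,(x0,x1,y0,y1) in(('top',(364,408,207,251)),('scene',(209,262,211,254))):
    d=np.load(f'pics/{n}1.npz'); g=d['image'].max(2); m=np.zeros_like(g); m[y0:y1,x0:x1]=(g[y0:y1,x0:x1]<85)
    pts=np.argwhere(m)[:,::-1]; hull=cv2.convexHull(pts.astype(np.int32)); (u,v),ax,a=cv2.fitEllipse(hull)
    W=np.array([ray(d,*q[0],154)[:2] for q in hull]).astype(np.float32)
    print(n,u,v,ax,ray(d,u,v,154).round(1),cv2.minEnclosingCircle(W))
s=arm.read_state(); r=R.from_quat(s['ee_rot']); print(r.as_matrix().round(3))
print(r.inv().apply(np.array([554,185.5,220])-s['position']), s['position'])
E
```

```text
top 385.5492248535156 229.29518127441406 (35.71881866455078, 36.099544525146484) [ 571.6 -211.6  154. ] ((571.614013671875, -211.89645385742188), 53.76177978515625)
scene 234.60556030273438 232.31768798828125 (36.101966857910156, 46.750877380371094) [ 572.1 -213.1  154. ] ((570.3740234375, -212.50811767578125), 56.18760681152344)
[[-0.956 -0.293 -0.001]
 [-0.293  0.956  0.002]
 [ 0.     0.002 -1.   ]]
[-583.93445955  639.34717336   36.5179032 ] [ 183.24766511 -597.0434239   255.30317669]
```

```bash
python3 -m pendant '[[-0.01,0.011,0,0,0,0,0.085],[-0.02,0.022,0,0,0,0,0.085],[-0.03,0.033,0,0,0,0,0.085],[-0.03,0.033,0,0,0,0,0.085],[-0.03,0.033,0,0,0,0,0.085],[-0.03,0.033,0,0,0,0,0.085],[-0.03,0.033,0,0,0,0,0.085],[-0.03,0.033,0,0,0,0,0.085],[-0.03,0.033,0,0,0,0,0.085],[-0.03,0.033,0,0,0,0,0.085],[-0.03,0.033,0,0,0,0,0.085],[-0.03,0.033,0,0,0,0,0.085]]' | cut -c1-700
python3 -m pendant '[[-0.03,0.033,0,0,0,0,0.085],[-0.03,0.033,0,0,0,0,0.085],[-0.03,0.033,0,0,0,0,0.085],[-0.03,0.033,0,0,0,0,0.085],[-0.03,0.033,0,0,0,0,0.085],[-0.03,0.033,0,0,0,0,0.085],[-0.03,0.033,0,0,0,0,0.085],[-0.02,0.022,0,0,0,0,0.085],[-0.01,0.011,0,0,0,0,0.085],[-0.005,0.005,0,0,0,0,0.085],[0,0,0,0,0,0,0.085],[0,0,0,0,0,0,0.085]]' | cut -c1-700
python3 - <<'E'
from h import *
from scipy.spatial.transform import Rotation as R
s=arm.read_state(); r=R.from_quat(s['ee_rot']); print(s['joints'])
print(r.inv().apply(np.array([554,185.5,180])-s['position']), s['position'])
E
```

```text
clock: 1.3
position: [392.1, -151.4, 256.4]
ee_rot: [-0.149, 0.989, 0.0, 0.0]
contact_force: [1.4, -0.5, -0.1]
gripper_width: 84.9
grasp_force: 0.0
clock: 2.5
position: [547.0, 174.4, 256.4]
ee_rot: [-0.148, 0.989, -0.0, -0.0]
contact_force: [0.4, -0.3, -0.1]
gripper_width: 84.8
grasp_force: 0.0
[ 5.90660503e-01  2.98670109e-01 -1.19695205e-01 -1.25170155e-04
 -1.15292240e+00 -1.86447969e+00]
[-9.93219005  8.54499965 76.4040584 ] [547.03860767 174.43659183 256.40932911]
```

```bash
python3 -m pendant '[[-0.005,0.004,0.02,0,0,0,0.085],[-0.005,0.0045,0.03,0,0,0,0.085],[0,0,0.01,0,0,0,0.085],[0,0,0,0,0,0,0.085],[0,0,0,0,0,0,0.085]]'
python3 - <<'E'
from h import *
d=snap('wrist','w1.png'); print(d['xyz'],d['rotation'],arm.read_state()['position'])
im=d['image'][:,:,::-1].copy(); h,s,v=cv2.split(cv2.cvtColor(im,cv2.COLOR_BGR2HSV))
m=(((h<5)|(h>174))&(s>180)&(v>80)).astype(np.uint8)
for c in cv2.findContours(m,0,2)[0]:
    if cv2.contourArea(c)<1000: continue
    hull=cv2.convexHull(c); print(cv2.boundingRect(c)); W=np.array([ray(d,*q[0],34)[:2] for q in hull]).astype(np.float32); print(cv2.fitEllipse(hull),cv2.minEnclosingCircle(W), cv2.fitEllipse(W))
E
```

```text
clock: 3.0
position: [555.1, 186.0, 197.5]
ee_rot: [-0.148, 0.989, 0.0, 0.001]
contact_force: [-0.2, 0.5, 0.1]
gripper_width: 84.7
grasp_force: 0.0
[484.32198998 163.47754476 314.78873686] [0.58835177 0.79553142 0.11597356 0.08673001] [555.33347166 186.240751   197.95358451]
(254, 153, 127, 124)
((317.0494384765625, 214.8346710205078), (123.45246124267578, 125.9671859741211), 89.17913818359375) ((552.0774536132812, 184.15731811523438), 51.73454666137695) ((552.011962890625, 184.4251251220703), (102.26171112060547, 103.1210708618164), 106.13316345214844)
(77, 148, 49, 68)
((100.6065444946289, 182.21499633789062), (53.59664535522461, 82.42884826660156), 2.2705307006835938) ((574.734375, 12.263890266418457), 28.368026733398438) ((575.4336547851562, 12.495879173278809), (40.82172775268555, 67.97282409667969), 89.0566635131836)
(338, 0, 147, 112)
((411.0750732421875, 30.213054656982422), (144.1542205810547, 165.22218322753906), 18.837554931640625) ((405.61395263671875, 208.76544189453125), 51.668601989746094) ((405.4848327636719, 208.59326171875), (102.31803131103516, 103.05554962158203), 55.346012115478516)
```

View pics/w1.png

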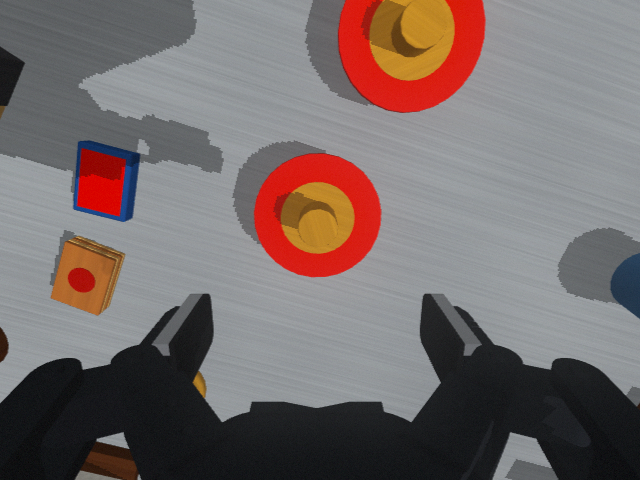

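The wrist view shows the cover's knob at (318,225), midway between the fingers (columns 212 to 421). All the views agree on about (553,185). I'll descend and grip.

```bash
python3 -m pendant '[[0.0025,-0.0007,0.02,0,0,0,0.085],[0,0,0.03,0,0,0,0.085],[0,0,0.03,0,0,0,0.085],[0,0,0.025,0,0,0,0.085],[0,0,0.015,0,0,0,0.085],[0,0,0.008,0,0,0,0.085],[0,0,0.005,0,0,0,0.085],[0,0,0,0,0,0,0.085],[0,0,0,0,0,0,0.085]]'
python3 -m pendant '[[0,0,0.001,0,0,0,0.06],[0,0,0,0,0,0,0.045],[0,0,0,0,0,0,0.038],[0,0,0,0,0,0,0.02],[0,0,0,0,0,0,0.01],[0,0,0,0,0,0,0.01],[0,0,0,0,0,0,0.01],[0,0,0,0,0,0,0.01]]'
```

```text
clock: 3.95
position: [553.2, 185.5, 64.5]
ee_rot: [-0.148, 0.989, 0.0, 0.001]
contact_force: [0.4, -0.1, -0.7]
gripper_width: 85.1
grasp_force: 0.0
clock: 4.75
position: [552.8, 185.3, 62.7]
ee_rot: [-0.148, 0.989, 0.0, 0.0]
contact_force: [-0.9, 1.2, 5.2]
gripper_width: 28.4
grasp_force: 59.5
```

```bash
python3 -m pendant '[[0,0,-0.01,0,0,0,0.01],[0,0,-0.02,0,0,0,0.01],[0,0,-0.03,0,0,0,0.01],[0,0,-0.03,0,0,0,0.01],[0,0,-0.03,0,0,0,0.01],[0,0,-0.03,0,0,0,0.01],[0,0,-0.03,0,0,0,0.01],[0,0,-0.015,0,0,0,0.01],[0,0,0,0,0,0,0.01],[0,0,0,0,0,0,0.01]]'
python3 - <<'E'
from h import *
from scipy.spatial.transform import Rotation as R
s=arm.read_state(); r=R.from_quat(s['ee_rot'])
print(r.inv().apply(np.array([571.8,-212.3,256])-s['position']), s['position'],s['joints'])
E
```

```text
clock: 5.75
position: [551.7, 184.8, 256.3]
ee_rot: [-0.148, 0.989, 0.0, -0.001]
contact_force: [-1.5, 0.2, -1.8]
gripper_width: 28.5
grasp_force: 59.3
[ 9.70398294e+01 -3.85554292e+02  2.84054809e-01] [551.6780594  184.76921932 256.25292634] [ 6.00898435e-01  3.12451009e-01 -9.98561469e-02 -1.17134497e-03
 -1.16038997e+00 -1.87402427e+00]
```

```bash
python3 -m pendant '[[0.003,-0.012,0,0,0,0,0.01],[0.007,-0.028,0,0,0,0,0.01],[0.007,-0.028,0,0,0,0,0.01],[0.007,-0.028,0,0,0,0,0.01],[0.007,-0.028,0,0,0,0,0.01],[0.007,-0.028,0,0,0,0,0.01],[0.007,-0.028,0,0,0,0,0.01],[0.007,-0.028,0,0,0,0,0.01],[0.007,-0.028,0,0,0,0,0.01],[0.007,-0.028,0,0,0,0,0.01],[0.007,-0.028,0,0,0,0,0.01],[0.007,-0.028,0,0,0,0,0.01]]'
python3 -m pendant '[[0.006,-0.024,0,0,0,0,0.01],[0.005,-0.02,0,0,0,0,0.01],[0.004,-0.016,0,0,0,0,0.01],[0.0015,-0.0055,0,0,0,0,0.01],[0,0,0,0,0,0,0.01],[0,0,0,0,0,0,0.01],[0,0,0,0,0,0,0.01]]'
python3 - <<'E'
from h import *
for n in('top','scene','wrist'):
    d=snap(n,n+'2.png'); im=d['image'][:,:,::-1].copy(); h,s,v=cv2.split(cv2.cvtColor(im,cv2.COLOR_BGR2HSV))
    m=(((h<5)|(h>174))&(s>180)&(v>80)).astype(np.uint8)
    print(n,[(cv2.boundingRect(c),cv2.contourArea(c)) for c in cv2.findContours(m,0,2)[0] if cv2.contourArea(c)>200])
a=cv2.imread('pics/scene2.png')[130:330,130:430]; b=cv2.imread('pics/wrist2.png')
cv2.imwrite('pics/c3.png',np.hstack([cv2.resize(a,(400,267)),cv2.resize(b,(356,267))]))
print(arm.read_state()['position'])
E
```

```text
clock: 6.95
position: [568.8, -146.1, 255.5]
ee_rot: [-0.148, 0.989, 0.0, -0.002]
contact_force: [1.0, -0.0, -1.6]
gripper_width: 28.4
grasp_force: 59.4
clock: 7.65
position: [573.4, -210.9, 257.3]
ee_rot: [-0.149, 0.989, 0.0, -0.0]
contact_force: [0.1, 0.2, -1.8]
gripper_width: 28.2
grasp_force: 59.4
top [((213, 313, 32, 32), 736.5), ((272, 288, 31, 32), 714.0), ((233, 270, 31, 31), 719.0)]
scene [((387, 208, 37, 29), 783.0), ((208, 198, 45, 34), 545.5), ((343, 190, 35, 27), 350.0), ((408, 174, 34, 26), 303.0)]
wrist [((269, 347, 96, 45), 2282.0), ((481, 246, 49, 45), 1040.0), ((203, 182, 228, 158), 16322.5), ((27, 0, 34, 15), 232.5)]
[ 573.49452089 -211.03049532  257.48833067]
```

View pics/c3.png

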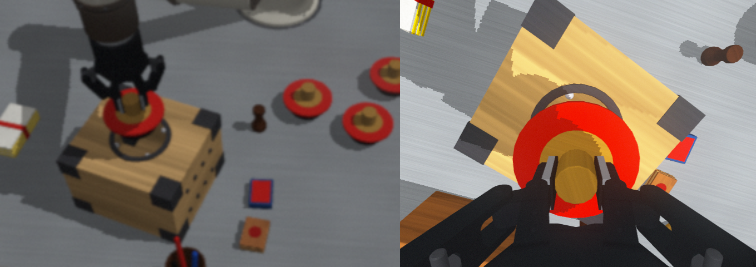

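The cover is held upright above the hole, with the flange at wrist-image pixels (203..431, 182..340). The collar arc is visible behind it. I'll measure flange and collar relative to each other in this view.

```bash
cat > fit.py <<'E'
from h import *
from scipy.optimize import least_squares
def circ(W,r):
    return least_squares(lambda c:np.hypot(W[:,0]-c[0],W[:,1]-c[1])-r,W.mean(0),loss='soft_l1')
def masks(d):
    im=np.ascontiguousarray(d['image'][:,:,::-1]); h,s,v=cv2.split(cv2.cvtColor(im,cv2.COLOR_BGR2HSV))
    return (((h<5)|(h>174))&(s>170)&(v>60)).astype(np.uint8),h,s,v
E
python3 - <<'E'
from fit import *
ft=257.4-62.7+34
for n in('wrist','scene'):
    d=dict(np.load(f'pics/{n}2.npz')); m,h,s,v=masks(d)
    cs=[c for c in cv2.findContours(m,0,1)[0] if cv2.contourArea(c)>300]
    bx={'wrist':(200,180,435,345),'scene':(200,190,262,236)}[n]
    P=np.vstack([c[:,0] for c in cs if bx[0]<=c[:,0,0].mean()<=bx[2] and bx[1]<=c[:,0,1].mean()<=bx[3]])
    hull=cv2.convexHull(P)[:,0].astype(float)
    hull=hull[(hull[:,1]<(300 if n=='wrist' else 999))]
    if n=='wrist':
        # dense contour points lying on hull
        hp=[p for p in P if abs(cv2.pointPolygonTest(cv2.convexHull(P),(float(p[0]),float(p[1])),True))<1 and p[1]<300]; hull=np.array(hp,float)
    for z in (ft,ft-6): 
        W=np.array([ray(d,*p,z)[:2] for p in hull]); r=circ(W,52); print(n,'flange z',z,r.x.round(1),np.sqrt(2*r.cost/len(W)).round(2),len(W))
    if n=='wrist':
        # outer collar arc: from above in rows, first dark pixel per radial direction about predicted collar centre
        R=d['rotation']; from scipy.spatial.transform import Rotation as Ro
        Rm=Ro.from_quat(R).as_matrix(); c0=np.array([571.8,-212.3,154.])
        E=[];I=[]
        for a in np.radians(np.arange(0,360,2)):
            prev=None; vals=[]
            for rr in np.arange(66,40,-.4):
                q=Rm.T@(c0+[rr*np.cos(a),rr*np.sin(a),0]-d['xyz']); u=q[0]/q[2]*d['fx']+d['cx']; w=q[1]/q[2]*d['fy']+d['cy']
                if not(0<=u<639 and 0<=w<479): break
                vals.append((rr,v[int(round(w)),int(round(u))],s[int(round(w)),int(round(u))],m[int(round(w)),int(round(u))]))
            V=np.array(vals,float)
            if len(V)<60 or V[0,1]<110: continue
            k=np.where(V[:,1]<100)[0]
            if len(k) and k[0]>3 and not V[:k[0]+15,3].any() and (V[k[0]+2:k[0]+12,1]<110).all():
                k2=np.where(V[k[0]+3:,1]>100)[0]
                E.append((np.degrees(a),V[k[0],0],V[k[0]+3+k2[0],0] if len(k2) else np.nan))
        E=np.array(E); print(E.round(1)); t=np.radians(E[:,0])
        W=c0[:2]+E[:,1:2]*np.c_[np.cos(t),np.sin(t)]; r=circ(W,56); print('collar',r.x.round(1),r.cost,len(W))
E
```

```text
wrist flange z 228.7 [ 573.5 -212. ] 0.59 335
wrist flange z 222.7 [ 573.9 -211.9] 0.37 335
[[ 48.   62.   42. ]
 [ 50.   55.6   nan]
 [ 54.   46.4   nan]
 [196.   58.4  57.2]
 [198.   58.4  57.2]
 [200.   58.8  57.6]
 [202.   58.8  57.6]
 [206.   58.   56.8]
 [208.   58.4  57.2]
 [210.   58.4  57.2]
 [212.   58.   56.4]
 [214.   58.   48.8]
 [216.   58.   48.4]
 [218.   58.4  48.4]
 [220.   57.6  48.4]
 [222.   58.   48.4]
 [224.   58.   48.8]
 [226.   58.   48.4]
 [228.   58.   48.4]
 [230.   57.6  48. ]
 [232.   57.6  47.6]
 [234.   57.6  47.6]
 [236.   57.6  48. ]
 [238.   57.6  47.6]
 [240.   57.2  47.6]
 [242.   57.2  47.6]
 [244.   56.8  47.2]
 [246.   56.8  47.6]
 [248.   57.2  48.4]
 [250.   57.2  48.8]
 [252.   56.8  49.6]
 [254.   56.8  50.4]
 [338.   43.2   nan]
 [342.   51.2   nan]
 [346.   63.2  43.6]]
collar [ 569.  -212.2] 34.890362158858125 35
scene flange z 228.7 [ 576.7 -210.8] 1.01 22
scene flange z 222.7 [ 572.  -212.8] 0.88 22
```

```bash
python3 -m pendant '[[0.0027,-0.0002,0.006,0,0,0,0.01],[0,0,0.015,0,0,0,0.01],[0,0,0.01,0,0,0,0.01],[0,0,0.005,0,0,0,0.01],[0,0,0,0,0,0,0.01],[0,0,0,0,0,0,0.01]]'
python3 - <<'E'
from fit import *
for n in('wrist','scene','top'): snap(n,n+'3.png')
a=cv2.imread('pics/scene3.png')[190:270,180:290]; b=cv2.imread('pics/wrist3.png')[100:420,130:510]
cv2.imwrite('pics/c4.png',np.hstack([cv2.resize(a,(412,300),interpolation=2),cv2.resize(b,(356,300))]))
print(arm.read_state()['position'])
E
```

```text
clock: 8.4
position: [571.2, -212.9, 221.6]
ee_rot: [-0.148, 0.989, -0.0, 0.0]
contact_force: [-0.6, -0.0, -1.5]
gripper_width: 28.3
grasp_force: 59.4
[ 571.22320796 -212.84111467  221.97357538]
```

View pics/c4.png

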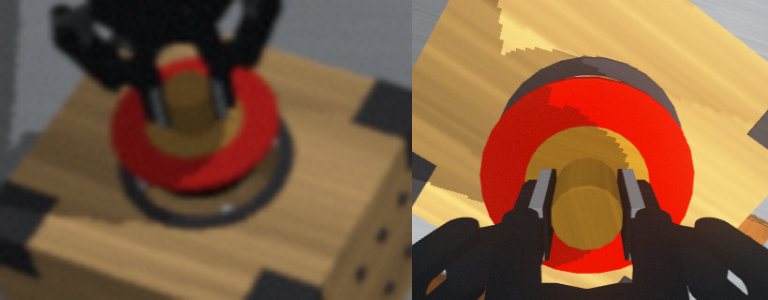

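The collar ring shows around the flange, and the foot is just above the hole. I'll fit the outer rim (r = 56 at z = 150, the edge facing the camera) against the flange edge.

```bash
cat > rel.py <<'E'
from fit import *
from scipy.spatial.transform import Rotation as Ro
import sys
k=sys.argv[1]; ft=float(sys.argv[2])-62.7+34
def scan(d,c0,rs,test,angs):
    Rm=Ro.from_quat(d['rotation']).as_matrix(); out=[]
    for a in np.radians(angs):
        p=c0+np.c_[rs*np.cos(a),rs*np.sin(a),0*rs]; q=(p-d['xyz'])@Rm; uv=q[:,:2]/q[:,2:]*d['fx']+[d['cx'],d['cy']]
        u,w=np.round(uv.T).astype(int)
        if u.min()<0 or u.max()>639 or w.min()<0 or w.max()>479: continue
        i=test(u,w)
        if i is not None: out.append((np.degrees(a),rs[i]))
    return np.array(out)
def fit(c0,E,r):
    t=np.radians(E[:,0]); W=c0[:2]+E[:,1:]*np.c_[np.cos(t),np.sin(t)]; f=circ(W,r); e=np.hypot(*(W-f.x).T)-r
    g=abs(e-np.median(e))<1.5; f=circ(W[g],r); return f.x.round(1),g.sum(),np.std(e[g]).round(2),(E[g,0].min(),E[g,0].max())
for n in('wrist','scene','top'):
    d=dict(np.load(f'pics/{n}{k}.npz')); m,h,s,v=masks(d); red=m>0
    wood=(h>8)&(h<25)&(s>80)&(v>90)
    rs=np.arange(68,44,-.3)
    def t1(u,w):
        x=wood[w,u]; j=np.where(~x)[0]
        if len(j) and j[0]>3:
            jj=j[0]; seg=slice(jj+1,jj+6)
            if (v[w,u][seg]<100).all() and (s[w,u][seg]<110).all(): return jj
    def t2(u,w):
        x=red[w,u]; j=np.where(x)[0]
        if len(j) and j[0]>3 and x[j[0]:j[0]+6].all() : return j[0]
    for nm,z,r,t in(('collar',150,56,t1),('flange top',ft,52,t2)):
        c0=np.array([571,-212.5,z]); E=scan(d,c0,rs,t,np.arange(0,360,2))
        if len(E)>6: print(n,nm,fit(c0,E,r))
E
python3 rel.py 3 221.7
```

```text
wrist collar (array([ 569.8, -212.9]), np.int64(28), np.float64(0.2), (np.float64(202.0), np.float64(256.0)))
wrist flange top (array([ 570.5, -214.1]), np.int64(143), np.float64(0.39), (np.float64(0.0), np.float64(358.0)))
scene collar (array([ 567.6, -215.5]), np.int64(82), np.float64(0.69), (np.float64(0.0), np.float64(358.0)))
scene flange top (array([ 574. , -213.2]), np.int64(119), np.float64(0.81), (np.float64(0.0), np.float64(358.0)))
top collar (array([ 573.8, -213.7]), np.int64(65), np.float64(0.69), (np.float64(78.0), np.float64(228.00000000000003)))
top flange top (array([ 574.5, -212.1]), np.int64(51), np.float64(0.68), (np.float64(114.00000000000001), np.float64(236.00000000000003)))
```

```bash
python3 -m pendant '[[0.0006,0,0.005,0,0,0,0.01],[0,0,0.005,0,0,0,0.01],[0,0,0.004,0,0,0,0.01],[0,0,0.002,0,0,0,0.01],[0,0,0,0,0,0,0.01]]'
python3 -m pendant '[[0,0,0.001,0,0,0,0.01],[0,0,0.001,0,0,0,0.01],[0,0,0.001,0,0,0,0.01],[0,0,0,0,0,0,0.01]]'
```

```text
clock: 9.05
position: [570.1, -212.9, 204.7]
ee_rot: [-0.148, 0.989, 0.0, -0.001]
contact_force: [-0.3, -0.4, -2.0]
gripper_width: 28.2
grasp_force: 59.4
clock: 9.45
position: [570.5, -212.8, 203.4]
ee_rot: [-0.149, 0.989, -0.0, 0.001]
contact_force: [-2.3, 2.2, 4.7]
gripper_width: 28.1
grasp_force: 60.2
```

Catch contact has started, with a slight side force toward -x/+y. I'll shift a little that way and press.

```bash
python3 -m pendant '[[0.0003,0.0005,0,0,0,0,0.01],[0,0,0.001,0,0,0,0.01],[0,0,0.001,0,0,0,0.01],[0,0,0,0,0,0,0.01]]'
python3 -m pendant '[[0,0,0.001,0,0,0,0.01],[0,0,0.001,0,0,0,0.01],[0,0,0,0,0,0,0.01]]'
```

```text
clock: 9.85
position: [570.1, -212.9, 202.7]
ee_rot: [-0.149, 0.989, -0.001, 0.001]
contact_force: [-3.9, 3.4, 9.7]
gripper_width: 28.3
grasp_force: 60.7
clock: 10.15
position: [570.6, -213.0, 202.0]
ee_rot: [-0.149, 0.989, -0.001, 0.002]
contact_force: [-4.5, 2.4, 14.3]
gripper_width: 28.2
grasp_force: 61.1
```

```bash
python3 -m pendant '[[0.0008,0.0008,0,0,0,0,0.01],[0,0,0,0,0,0,0.01]]'
python3 -m pendant '[[0,0,0.001,0,0,0,0.01],[0,0,0.001,0,0,0,0.01],[0,0,0,0,0,0,0.01]]'
```

```text
clock: 10.35
position: [570.2, -212.5, 201.8]
ee_rot: [-0.149, 0.989, -0.002, 0.002]
contact_force: [-1.9, 2.1, 11.9]
gripper_width: 28.4
grasp_force: 61.0
clock: 10.65
position: [570.4, -212.8, 200.1]
ee_rot: [-0.149, 0.989, -0.002, 0.003]
contact_force: [-1.5, 1.1, 10.7]
gripper_width: 28.3
grasp_force: 60.8
```

```bash
python3 -m pendant '[[0,0,0.001,0,0,0,0.01],[0,0,0.0015,0,0,0,0.01],[0,0,0.0015,0,0,0,0.01],[0,0,0,0,0,0,0.01]]'
python3 -m pendant '[[0,0,0.002,0,0,0,0.01],[0,0,0.002,0,0,0,0.01],[0,0,0,0,0,0,0.01]]'
```

```text
clock: 11.05
position: [568.3, -211.9, 190.8]
ee_rot: [-0.148, 0.989, 0.0, -0.001]
contact_force: [0.2, -0.4, -1.6]
gripper_width: 28.5
grasp_force: 59.5
clock: 11.35
position: [568.8, -212.0, 188.8]
ee_rot: [-0.148, 0.989, -0.0, -0.0]
contact_force: [-1.0, 0.8, 2.1]
gripper_width: 28.3
grasp_force: 60.0
```

It snapped through. Now I'll seat it and build up the push.

```bash
python3 -m pendant '[[0,0,0.001,0,0,0,0.01],[0,0,0.001,0,0,0,0.01],[0,0,0,0,0,0,0.01]]'
python3 -m pendant '[[0,0,0.001,0,0,0,0.01],[0,0,0.001,0,0,0,0.01],[0,0,0,0,0,0,0.01]]'
```

```text
clock: 11.65
position: [568.8, -212.0, 188.7]
ee_rot: [-0.149, 0.989, -0.0, 0.0]
contact_force: [-5.2, 3.3, 9.9]
gripper_width: 28.3
grasp_force: 60.9
clock: 11.95
position: [568.8, -212.0, 188.6]
ee_rot: [-0.149, 0.989, -0.001, 0.001]
contact_force: [-7.0, 4.7, 18.1]
gripper_width: 28.2
grasp_force: 61.6
```

```bash
python3 -m pendant '[[0.001,0.0012,0.001,0,0,0,0.01],[0,0,0.001,0,0,0,0.01],[0,0,0.0005,0,0,0,0.01],[0,0,0,0,0,0,0.01],[0,0,0,0,0,0,0.01]]'
python3 - <<'E'
from fit import *
for n in('wrist','scene'): snap(n,n+'4.png')
a=cv2.imread('pics/scene4.png')[190:270,180:290]; b=cv2.imread('pics/wrist4.png')[100:420,130:510]
cv2.imwrite('pics/c5.png',np.hstack([cv2.resize(a,(412,300),interpolation=2),cv2.resize(b,(356,300))]))
s=arm.read_state(); print(s['position'],s['contact_force'],s['wrist_torque'],s['clock'])
E
```

```text
clock: 12.45
position: [568.8, -212.0, 188.6]
ee_rot: [-0.149, 0.989, -0.002, 0.003]
contact_force: [-7.4, 4.7, 23.5]
gripper_width: 28.1
grasp_force: 62.3
[ 568.77059856 -211.99978399  188.64037354] [-7.45208994  4.01349352 23.08508847] [ 1.36934393  2.32537178 -0.09859877] 12.55
```

View pics/c5.png

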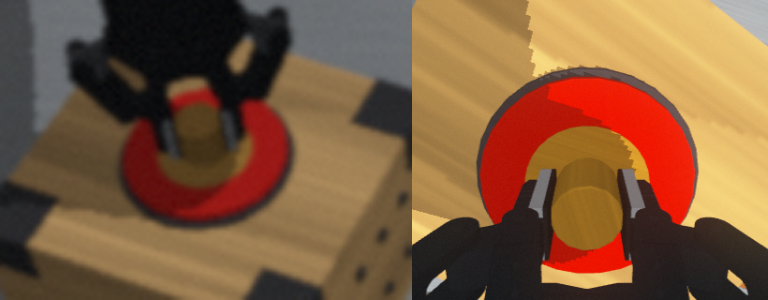

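The flange sits flat and concentric on the collar in both views. The expected home height for the TCP was 188.3, and it reads 188.6. I'll push slightly more, with some side relief.

```bash
python3 -m pendant '[[0.001,0.0005,0.001,0,0,0,0.01],[0,0,0.0005,0,0,0,0.01],[0,0,0,0,0,0,0.01],[0,0,0,0,0,0,0.01],[0,0,0,0,0,0,0.01],[0,0,0,0,0,0,0.01]]'
```

```text
clock: 13.15
position: [568.7, -211.9, 188.6]
ee_rot: [-0.149, 0.989, -0.003, 0.004]
contact_force: [-7.3, 4.0, 27.3]
gripper_width: 28.0
grasp_force: 62.9
```

```bash
python3 -c "
from bench import arm
print(arm.job_done())"
```

```text
the job is handed in; nothing more can be done
None
```

The farthest red cover has snapped past the catches and sits flush and level on the collar; I handed the job in at about 13 s with the gripper still holding the knob and pushing down at about 27 N.

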